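# Fetch the loaf cake from behind for weighing

### The arm

A 6-joint arm with a two-finger parallel gripper is mounted at the origin on the work surface. World frame = base frame: x ahead of the robot, y to its left, z up, the work surface at z = 0. Lengths are in m, angles in rad, forces in N, time in s.
With the tool pointing down it reaches from about 0.35 to 0.85 m from the base axis. Payload 8.1 kg.
Tool frame: the origin (TCP) lies between the finger pads; the fingertips stand tips_ahead ahead of it and the grasp point (between the pads) lies 8 mm behind it (tips_ahead is the distance from the TCP to the fingertips, in m); z points along the fingers, x is the direction in which the jaws open and shut, and the axes are right-handed (so a half turn about z gives the same grasp; the last joint's range is limited). The gripper opens to 93 mm and grips with 3 to 60 N. Pads are 15 mm wide; open, the fingers measure 128 mm over their backs; the gripper's body (75 mm by 188 mm) begins 65 mm behind the grasp point.
Start: joints at [1.06, 0.13, 1.488, -0, 1.523, -0.085], TCP at [0.248, 0.546, 0.23] pointing down, gripper open.
Joint ranges: [-2.96, 2.96], [-0.89, 2.26], [0.02, 2.5], [-1.34, 4.48], [0, 2.73], [-2.66, 2.66]. Speed limits (rad/s): [2.39, 2.39, 2.79, 3.14, 3.14, 3.14].

### API

Orientations are given as a rotation vector (axis times angle).
In Python, from plant import * gives the robot as it stands.
- The arm moves only by the tool play_rows, never from a script. Its argument "increments" is a list that holds one entry, the list of rows, each a list of 4 numbers: the shift along the tool's x, y, z in cm, then the turn about the tool's z in rad. A call has 1 to 5 rows; each row is the pose to reach, as a shift and turn from the pose measured when the call began, along the tool's axes at that moment; what a row does not reach only later rows make up. A row lasts 1/10 s, in which the tool goes at most 50 mm and 8.59 degrees, less where a joint would pass 70% of its speed; a pose out of reach is approached as far as the arm can. A call with a gripper value outside its range is refused whole. "jaw" is the finger opening in cm, from 0 to 9.3, set as the call begins (left out, the last holds). The fingers move at their own pace and stop on an object; "squeeze" is the grip in N (left out, the last holds). Time passes only in rows, so rows that repeat a pose let the fingers close. It gives the time, the measured TCP pose, the force and the opening at its end, in the units of the state.
- read_state(): the state, without advancing time (a new reading comes with each control period).
- read_camera(name): name is "scene" or "top"; returns (picture, depth): 420x560x3 uint8, blue, green, red; 420x560 float32, m along the optical axis (not along the pixel's ray), 0 where there is no reading.
- camera_params(name): a dict with "K" (3x3 intrinsics, pixels), "eye" and "orientation" of the camera in the world. Camera axes: x right, y up, looking along -z (the intrinsics and any distortion apply to the point x, -y, -z); pixel columns grow to the right and rows downward; lengths in m; the calibration is good to about 2 mm. A picture is of the moment at which its call begins. camera_params takes no time and is no camera call.
- close_job(): hands the job in, once; it reports no verdict.
The state is a dict: "t": time; "q": joint angles; "dq": joint speeds; "joint_torque": joint torques, N m; "tool_pos": TCP position; "orientation": TCP orientation; "force": force on the tool from outside, world axes, zero at the start; "wrist_torque": the same for the moment, N m; "opening": finger opening in m.
Only numpy, scipy, OpenCV 4.12 (cv2) and the standard library are available. Lean on these libraries where they do the work, as an engineer would, in place of code of your own. Each camera call takes 0.05 s, during which the arm holds its last target.

### The job

The small loaf cake lying at the back of the wooden tray has to be weighed, but three standing cakes are in front of it. First move those three onto the plywood board, so that all three stand there together; then set the loaf in the middle of the scale's pan and leave it there; then put each standing cake back in the very place in the tray where it stood at the start, the square one parallel to the tray's sides as before. Keep all cakes upright, and do not disturb the sugar shaker, the tape roll or the brush.

Things in the scene. Friction and masses are not known exactly. Their poses are not given: they have to be found in the camera images.
- tray: shallow fixed wooden tray, 170 mm in x, 216 mm in y, floor top 6 mm above the origin (centre of underside, on the table), rim 4 mm thick, 14 mm high. Three cakes stand in a row at x = -46 mm, y = -66, 0, +66 mm (within 3 mm; which is where varies), thin dark lines between them. The loaf lies behind at about x = +14 mm, y = 0, its length along y. -x looks to the robot.
- round_cake: a small cake, dark brown paper case, brown crust and white sugared top. Round and thick: diameter 56 mm, straight-sided case 86 mm high, 105 mm to the top of the dome, 110 g. Stands upright. Neighbours are only 8 to 20 mm away; grip it front to back (along the tray's x), the rear finger above the loaf's top. Origin: centre of its underside, z up.
- square_cake: a small cake, dark brown paper case, brown crust and white sugared top. Square: 52 x 52 mm, straight-sided case 80 mm high, 93 mm to the top, 120 g, sides along its x and y axes. Stands upright, sides parallel to the tray's. Gripped like the round one. Origin: centre of its underside, z up.
- slim_cake: a small cake, dark brown paper case, brown crust and white sugared top. Round and slim: diameter 42 mm, straight-sided case 86 mm high, 105 mm to the top, 70 g. Stands upright. Gripped like the round one. Origin: centre of its underside, z up.
- loaf_cake: a small cake, dark brown paper case, brown crust and white sugared top. Low loaf: 44 mm in x, 108 mm in y, case 30 mm high, 42 mm to the top, 110 g. Gripped across its 44 mm width, which needs the standing cakes out of the way; behind it about 45 mm are free to the rim. Origin: centre of its underside, z up.
- board: plain plywood board, fixed, the side area: 270 mm in x, 160 mm in y, 12 mm thick (top 12 mm above the origin). Origin: centre of its underside. It lies to the left or to the right of the tray, the scale on the other side.
- scale: grey bench scale, fixed, with an aluminium pan 140 mm in x by 150 mm in y. Origin: at table height directly below the centre of the pan; the pan's top is 58 mm above the origin and does not move. The housing, 40 mm high, reaches from 115 mm in front (-x) of the pan's centre, where the dark display is, to 75 mm behind it, and 85 mm to either side.
- shaker: bystander: aluminium sugar shaker, diameter 50 mm, 83 mm high. Origin: centre of its underside, z up.
- tape: bystander: brown roll of packing tape lying flat, outer diameter 90 mm, 45 mm high. Origin: centre of its underside, z up.
- brush: bystander: pastry brush lying on the table, about 200 mm long along its x. Origin: middle of its underside.

How it is judged:
By the outcome, as a careful person would: the job done as asked, in the order asked, and still so for the second after the job is handed in, with the robot touching nothing.
It also fails if it takes over 131 s, if anything falls off the work surface, if the arm or the gripper's body presses on something with over 40 N, if the wrist force passes 120 N, or if a joint passes its speed limit or range.

## Working session

There is one attempt and no reset: what is moved stays moved. The work goes in short steps, Python scripts to look and compute and a tool call to move; the robot and the scene stay as the last step left them, time stands still between calls to the robot, and variables do not carry over. Pictures are saved under pics/ and viewed, and the job is handed in when it is done.

Besides the shell and the picture viewer there is one more tool, called after "Request:" as a command line: name --argument value ..., lists and objects as JSON in quotes. play_rows: Moves the arm, as the interface text tells. Its arguments: {"type":"object","properties":{"increments":{"type":"array"},"jaw":{"type":"number"},"squeeze":{"type":"number"}},"required":["increments"]}

```bash
ls; mkdir -p pics; python3 - <<'E'
from plant import *
import cv2,numpy as np
print(read_state())
for n in("scene","top"):
    p,d=read_camera(n); c=camera_params(n); print(n,c)
    cv2.imwrite(f"pics/{n}0.png",p); np.save(f"pics/{n}0.npy",d)
E
```

```text
pics
{'t': 0.0, 'q': array([ 1.05960764e+00,  1.31137920e-01,  1.48930294e+00, -4.12934208e-06,
        1.52298599e+00, -8.53899063e-02]), 'dq': array([ 0.00140662,  0.00029603, -0.00044396,  0.0001264 , -0.0004254 ,
        0.0004059 ]), 'joint_torque': array([-9.42757179e-04, -5.59817362e+01, -4.91768789e+01,  7.65357306e-02,
        3.50624369e-02,  2.41891883e-05]), 'tool_pos': array([0.24753155, 0.54594987, 0.22858832]), 'orientation': array([ 2.63993975e+00,  1.70144044e+00, -2.54230516e-03]), 'force': array([ 0.51246213, -0.12972299,  0.05901486]), 'wrist_torque': array([ 0.02184123, -0.01774778,  0.03191807]), 'opening': 0.09339608246083188}
scene {'K': array([[490.79355052,   0.        , 277.83049611],
       [  0.        , 490.79355052, 217.40551271],
       [  0.        ,   0.        ,   1.        ]]), 'eye': array([1.26999129, 0.51458419, 0.93200174]), 'orientation': array([0.42120067, 0.82440107, 2.10175065])}
top {'K': array([[514.46017506,   0.        , 272.64816059],
       [  0.        , 514.46017506, 214.17956386],
       [  0.        ,   0.        ,   1.        ]]), 'eye': array([0.37240541, 0.01825812, 1.21938807]), 'orientation': array([ 0.12200152, -0.13905358, -1.5706382 ])}
```

View pics/scene0.png

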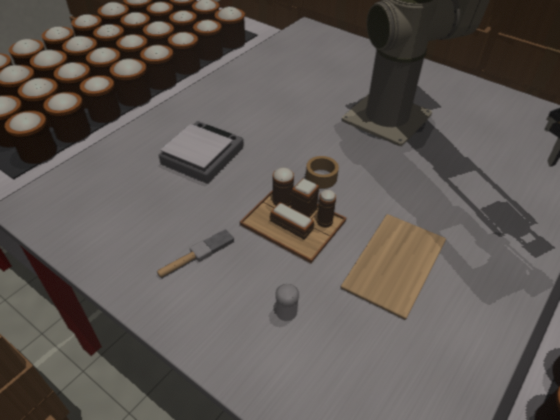

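View pics/top0.png

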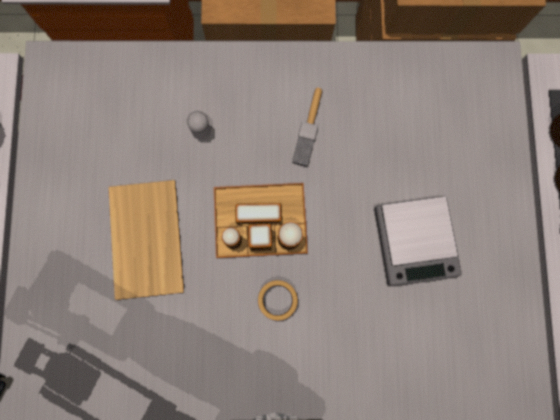

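```bash
cat > h.py <<'E'
import numpy as np,cv2
from scipy.spatial.transform import Rotation as R
def ray(c,u,v):
    K=c["K"]; u=np.asarray(u,float);v=np.asarray(v,float)
    d=np.stack([(u-K[0,2])/K[0,0],-(v-K[1,2])/K[1,1],-np.ones_like(u)],-1)
    return d@R.from_rotvec(c["orientation"]).as_matrix().T
def cloud(c,d):
    v,u=np.indices(d.shape); P=c["eye"]+ray(c,u,v)*d[...,None]; P[d<=0]=np.nan; return P
def onz(c,u,v,z):
    r=ray(c,u,v); return c["eye"]+r*((z-c["eye"][2])/r[...,2])[...,None]
def proj(c,P):
    p=(np.asarray(P)-c["eye"])@R.from_rotvec(c["orientation"]).as_matrix(); K=c["K"]
    return np.stack([K[0,2]+K[0,0]*p[...,0]/-p[...,2],K[1,2]+K[1,1]*p[...,1]/p[...,2]],-1)
E
python3 - <<'E'
from h import *; from plant import *
for n in("scene","top"):
    d=np.load(f"pics/{n}0.npy");P=cloud(camera_params(n),d)
    z=P[...,2]; im=np.clip(np.nan_to_num(z)*255/0.2,0,255).astype(np.uint8)
    cv2.imwrite(f"pics/h_{n}.png",cv2.applyColorMap(im,cv2.COLORMAP_JET))
E
```

```text
(no output)
```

The scene view shows the tray at about (293,222) with the cakes, the board at (395,262) and the scale at (202,150). The top view shows the cakes at (232,237), (260,236) and (290,234), the loaf at (258,213), the board at (146,240), the scale pan at (420,232) and the tape roll at (278,300). Next I measure from the depth.

```bash
python3 - <<'E'
from h import *; from plant import *
for n in("top","scene"):
    c=camera_params(n); d=np.load(f"pics/{n}0.npy");P=cloud(c,d).reshape(-1,3)
    P=P[np.isfinite(P).all(1)]
    P=P[(P[:,0]>.1)&(P[:,0]<1)&(abs(P[:,1])<.6)]
    print(n,'table z',np.median(P[abs(P[:,2])<.02,2]))
    # occupancy at 2mm
    for lo,hi in((.078,.13),(.065,.0749),(.05,.0649),(.035,.048),(.024,.034),(.008,.022)):
        Q=P[(P[:,2]>lo)&(P[:,2]<hi)]
        g=np.zeros((450,600),np.uint8)
        i=((Q[:,0]-.1)/.002).astype(int);j=((Q[:,1]+.6)/.002).astype(int)
        g[i,j]=1; g2=cv2.morphologyEx(g,cv2.MORPH_CLOSE,np.ones((3,3)))
        k,lab,st,ce=cv2.connectedComponentsWithStats(g2)
        l=lab[i,j]
        for m in range(1,k):
            q=Q[l==m]
            if len(q)<25: continue
            (cx,cy),(w,h),a=cv2.minAreaRect(q[:,:2].astype(np.float32))
            print(lo,len(q),'c %.4f %.4f size %.3f %.3f ang %.1f'%(cx,cy,w,h,a),'z max %.4f med %.4f'%(np.percentile(q[:,2],98),np.median(q[:,2])), 'x %.3f %.3f y %.3f %.3f'%(q[:,0].min(),q[:,0].max(),q[:,1].min(),q[:,1].max()))
E
```

```text
top table z 0.0021502135137964062
0.078 554 c 0.5134 0.0350 size 0.052 0.053 ang 2.9 z max 0.1045 med 0.0984 x 0.487 0.541 y 0.009 0.061
0.078 516 c 0.5158 -0.0326 size 0.054 0.054 ang 1.0 z max 0.1139 med 0.1067 x 0.489 0.543 y -0.060 -0.006
0.078 294 c 0.5102 0.0989 size 0.040 0.040 ang 46.6 z max 0.1145 med 0.1069 x 0.491 0.531 y 0.078 0.119
0.078 249 c 0.7850 0.1794 size 0.044 0.043 ang 43.6 z max 0.0881 med 0.0821 x 0.760 0.807 y 0.156 0.203
0.065 51 c 0.7751 0.1800 size 0.031 0.047 ang 2.6 z max 0.0749 med 0.0723 x 0.759 0.792 y 0.157 0.204
0.05 3926 c 0.5289 -0.3290 size 0.141 0.152 ang 7.7 z max 0.0640 med 0.0599 x 0.450 0.606 y -0.411 -0.245
0.05 251 c 0.5738 0.0397 size 0.030 0.100 ang 1.9 z max 0.0552 med 0.0514 x 0.557 0.590 y -0.010 0.089
0.035 395 c 0.3736 -0.0040 size 0.089 0.086 ang 0.0 z max 0.0479 med 0.0458 x 0.329 0.418 y -0.047 0.039
0.035 1836 c 0.5086 -0.3309 size 0.190 0.171 ang 7.8 z max 0.0469 med 0.0420 x 0.406 0.592 y -0.426 -0.235
0.035 391 c 0.5732 0.0391 size 0.042 0.107 ang 0.1 z max 0.0479 med 0.0450 x 0.552 0.594 y -0.015 0.093
0.035 25 c 0.7683 0.16
[... 4536 characters left out ...]
.045 0.009 ang 5.1 z max 0.0216 med 0.0161 x 0.491 0.536 y 0.057 0.067
0.008 69 c 0.5310 0.1096 size 0.030 0.042 ang 38.4 z max 0.0212 med 0.0138 x 0.506 0.544 y 0.086 0.122
0.008 25 c 0.5280 -0.0105 size 0.011 0.017 ang 42.1 z max 0.0215 med 0.0166 x 0.518 0.538 y -0.015 -0.001
0.008 29 c 0.5491 -0.0400 size 0.024 0.013 ang 79.8 z max 0.0218 med 0.0146 x 0.540 0.555 y -0.051 -0.027
0.008 188 c 0.5924 0.0500 size 0.042 0.130 ang 20.3 z max 0.0217 med 0.0137 x 0.550 0.615 y -0.018 0.106
0.008 908 c 0.7959 -0.0860 size 0.046 0.201 ang 76.4 z max 0.0216 med 0.0178 x 0.695 0.894 y -0.117 -0.043
0.008 68 c 0.7998 0.1894 size 0.016 0.044 ang 37.1 z max 0.0211 med 0.0150 x 0.780 0.811 y 0.167 0.204
```

View pics/h_top.png

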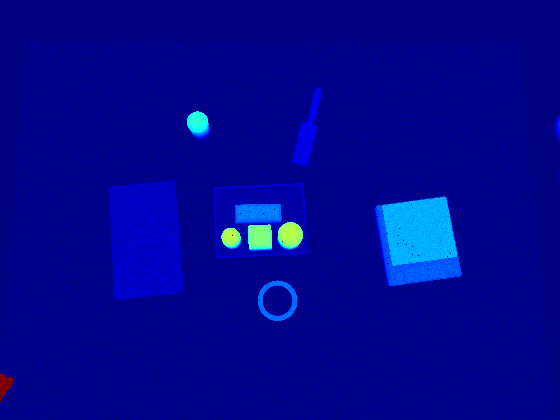

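```bash
cat >> h.py <<'E'
def st():
    from plant import read_state
    s=read_state(); M=R.from_rotvec(s["orientation"]).as_matrix()
    return s,M
def inc(x,y,z,deg):
    """shift (cm, tool axes) and turn to reach world x,y,z TCP with tool x heading deg"""
    s,M=st(); d=M.T@(np.array([x,y,z])-s["tool_pos"])*100
    h=np.degrees(np.arctan2(M[1,0],M[0,0])); t=-((deg-h+180)%360-180)
    print('now',s["tool_pos"].round(4),'head %.2f'%h,'t %.2f'%s["t"],'-> inc',d.round(2),'turn %.3f'%np.radians(t),'tiltz',M[:,2].round(4))
E
python3 - <<'E'
from h import *
inc(.5135,.0998,.20,2.4)
E
```

```text
now [0.2476 0.546  0.2287] head 65.60 t 0.10 -> inc [-29.65  42.65   2.91] turn 1.103 tiltz [-8.0e-04 -1.5e-03 -1.0e+00]
```

Request:
play_rows --increments '[[[-3,4.3,0,0.12],[-7.5,10.5,0,0.27],[-10.5,14.5,0,0.42],[-13,18.5,0,0.57],[-16,22.5,0,0.7]]]' --jaw 9.3

```text
t: 0.6
tool_pos: [0.3737, 0.3284, 0.2285]
orientation: [3.065, 0.684, -0.002]
force: [0.4, -0.1, 0.3]
opening: 0.0927
```

```bash
python3 - <<'E'
from h import *
inc(.5135,.0998,.20,2.4)
E
```

```text
now [0.3737 0.3284 0.2285] head 25.18 t 0.60 -> inc [ 2.94 26.64  2.88] turn 0.398 tiltz [-0.0011 -0.0017 -1.    ]
```

Request:
play_rows --increments '[[[0.6,5,0,0.1],[1.2,10,0,0.2],[1.8,15,0.6,0.3],[2.4,20,1.2,0.398],[2.8,24,2.0,0.398]]]'

```text
t: 1.1
tool_pos: [0.5021, 0.1208, 0.2087]
orientation: [3.139, 0.058, -0.001]
force: [0.1, 0.0, -0.3]
opening: 0.0927
```

```bash
python3 - <<'E'
from h import *; from plant import *
inc(.5135,.0998,.20,2.4)
s,M=st()
for n in("scene","top"):
    p,d=read_camera(n); cv2.imwrite(f"pics/{n}1.png",p); np.save(f"pics/{n}1.npy",d)
    P=cloud(camera_params(n),d).reshape(-1,3); L=(P-s["tool_pos"])@M
    L=L[(abs(L[:,0])<.11)&(abs(L[:,1])<.05)&(L[:,2]<.06)&(L[:,2]>-.15)]
    print(n)
    for a in np.arange(-.1,.05,.008):
        q=L[(L[:,2]>=a)&(L[:,2]<a+.008)]
        if len(q)>5: print('%.3f'%a,len(q),'x %.3f %.3f y %.3f %.3f'%(q[:,0].min(),q[:,0].max(),q[:,1].min(),q[:,1].max()))
    print('max z',np.sort(L[:,2])[-8:])
E
```

```text
now [0.5021 0.1208 0.2087] head 2.13 t 1.10 -> inc [1.07 2.14 0.88] turn -0.005 tiltz [-3.0e-04 -1.7e-03 -1.0e+00]
scene
-0.100 199 x -0.082 0.095 y -0.034 0.038
-0.092 266 x -0.083 0.090 y -0.034 0.036
-0.084 152 x -0.084 0.091 y -0.034 0.035
-0.076 34 x -0.079 0.088 y -0.032 0.034
-0.068 14 x -0.059 -0.043 y -0.008 0.000
-0.060 13 x -0.048 0.067 y -0.006 0.005
-0.052 36 x -0.050 0.067 y -0.008 0.010
-0.044 44 x -0.060 0.067 y -0.008 0.012
-0.036 47 x -0.059 0.067 y -0.008 0.011
-0.028 55 x -0.058 0.066 y -0.008 0.013
-0.020 46 x -0.058 0.064 y -0.008 0.010
-0.012 47 x -0.058 0.065 y -0.009 0.009
-0.004 45 x -0.054 0.064 y -0.008 0.008
0.004 20 x -0.050 0.055 y -0.007 0.008
max z [0.00842462 0.00886378 0.00888929 0.00981207 0.00996597 0.01007731
 0.01063702 0.01188695]
top
-0.100 239 x -0.063 -0.034 y -0.029 0.035
-0.092 30 x -0.045 -0.032 y -0.024 0.033
max z [-0.08918041 -0.08866431 -0.08862567 -0.08855268 -0.08844682 -0.0883066
 -0.08733736 -0.08726768]
```

View pics/scene1.png

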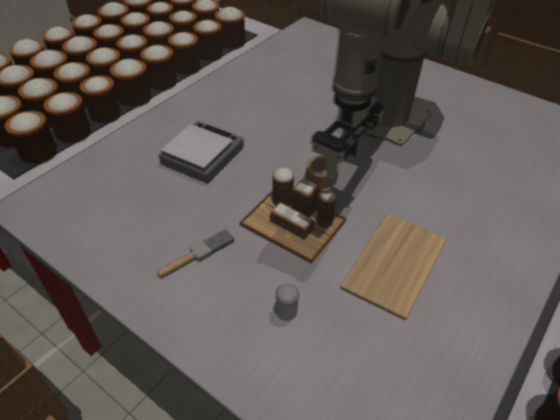

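Fingertips are about 11 mm ahead of the TCP, and the scene camera reads about 3 mm high in x. The scene picture shows the gripper at (345,140), clear of the cakes. I'll go for the slim cake.

Request:
play_rows --increments '[[[1.0,2.1,3,0],[0.95,2.2,6,0],[0.95,2.2,9,0],[0.95,2.2,12,0],[0.95,2.2,13,0]]]'

```text
t: 1.7
tool_pos: [0.5091, 0.0963, 0.0733]
orientation: [3.137, 0.057, -0.014]
force: [-1.2, -0.5, 0.0]
opening: 0.0928
```

```bash
python3 - <<'E'
from h import *
inc(.512,.0993,.068,2.4)
E
```

```text
now [0.5091 0.0963 0.0733] head 2.08 t 1.70 -> inc [ 0.3  -0.29  0.52] turn -0.006 tiltz [-0.0091 -0.0041 -1.    ]
```

Request:
play_rows --increments '[[[0.3,-0.3,0.3,-0.006],[0.3,-0.3,0.5,-0.006],[0.3,-0.3,0.5,-0.006]]]'

```text
t: 2.0
tool_pos: [0.5128, 0.0999, 0.0694]
orientation: [3.137, 0.067, -0.012]
force: [-0.3, -0.4, -0.0]
opening: 0.0929
```

```bash
python3 - <<'E'
from h import *
inc(.512,.0993,.068,2.4)
E
```

```text
now [0.5128 0.0999 0.0694] head 2.45 t 2.00 -> inc [-0.08  0.05  0.14] turn 0.001 tiltz [-0.0074 -0.0039 -1.    ]
```

Request:
play_rows --increments '[[[-0.08,0.05,0.14,0],[-0.08,0.05,0.14,0],[-0.08,0.05,0.14,0],[-0.08,0.05,0.14,0],[-0.08,0.05,0.14,0]]]' --jaw 3.4 --squeeze 12

```text
t: 2.5
tool_pos: [0.5121, 0.0993, 0.0682]
orientation: [3.137, 0.067, -0.011]
force: [0.4, -0.1, -0.2]
opening: 0.0577
```

```bash
python3 - <<'E'
from h import *
inc(.512,.0993,.068,2.4)
E
```

```text
now [0.5121 0.0993 0.0682] head 2.45 t 2.50 -> inc [-0.01 -0.    0.02] turn 0.001 tiltz [-0.0072 -0.0039 -1.    ]
```

Request:
play_rows --increments '[[[0,0,0,0],[0,0,0,0],[0,0,0,0],[0,0,0,0]]]'

```text
t: 2.9
tool_pos: [0.5121, 0.0993, 0.0682]
orientation: [3.137, 0.067, -0.011]
force: [0.1, -1.5, 0.6]
opening: 0.0417
```

```bash
python3 - <<'E'
from h import *; from plant import *
inc(.512,.0993,.068,2.4)
s,M=st(); print(s["force"],s["opening"])
c=camera_params("scene");p,d=read_camera("scene"); cv2.imwrite("pics/s2.png",cv2.resize(p[120:290,200:420],None,fx=3.5,fy=3.5))
c=camera_params("top");p,d=read_camera("top"); np.save("pics/t2.npy",d)
E
```

```text
now [0.5121 0.0993 0.0682] head 2.45 t 2.90 -> inc [-0.01 -0.    0.02] turn 0.001 tiltz [-0.0072 -0.0039 -1.    ]
[ 0.13823466 -1.5110051   0.58416699] 0.04166351401831999
```

View pics/s2.png

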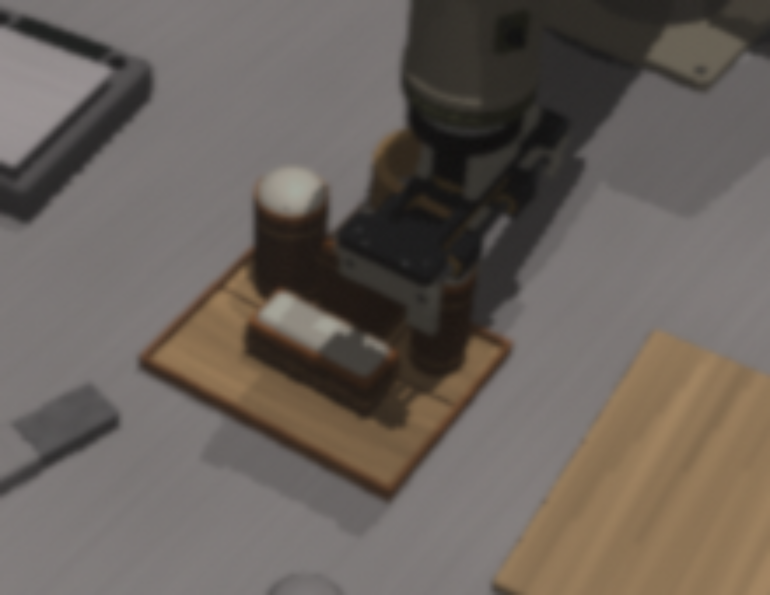

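Request:
play_rows --increments '[[[0,0,-0.5,0],[0,0,-2,0],[0,0,-4,0],[0.5,-0.5,-5,0],[1.5,-2,-5,0]]]'

```text
t: 3.5
tool_pos: [0.5287, 0.12, 0.1213]
orientation: [3.137, 0.065, -0.004]
force: [-0.1, -0.2, -0.5]
opening: 0.0417
```

```bash
python3 - <<'E'
from h import *
inc(.569,.309,.115,2.45)
E
```

```text
now [0.5287 0.12   0.1213] head 2.37 t 3.50 -> inc [  4.81 -18.72   0.55] turn -0.001 tiltz [-0.0025 -0.0035 -1.    ]
```

Request:
play_rows --increments '[[[1.0,-3.5,0,0],[2.2,-8,0,0],[3.5,-13,0,0],[4.5,-17,0.3,0],[4.8,-18.5,0.5,0]]]'

```text
t: 4.0
tool_pos: [0.5693, 0.3113, 0.116]
orientation: [3.139, 0.07, -0.002]
force: [-0.7, -0.8, 0.0]
opening: 0.0416
```

Request:
play_rows --increments '[[[0,0,0,0],[0,0,0,0]]]'

```text
t: 4.2
tool_pos: [0.5691, 0.3111, 0.116]
orientation: [3.139, 0.071, -0.003]
force: [0.7, 0.4, 0.0]
opening: 0.0418
```

```bash
python3 - <<'E'
from h import *
inc(.569,.309,.0755,2.45)
E
```

```text
now [0.5691 0.3111 0.116 ] head 2.59 t 4.20 -> inc [-0.02  0.2   4.05] turn 0.002 tiltz [-0.0016 -0.0023 -1.    ]
```

Request:
play_rows --increments '[[[0,0,1.2,0],[0,0,2.5,0],[0,0,3.4,0],[0,0,3.8,0],[0,0,3.9,0]]]'

```text
t: 4.7
tool_pos: [0.5684, 0.3103, 0.0757]
orientation: [3.138, 0.07, -0.005]
force: [-0.5, 0.4, -1.1]
opening: 0.0418
```

```bash
python3 - <<'E'
from h import *
inc(.569,.311,.0745,2.45); print(st()[0]["force"])
E
```

```text
now [0.5684 0.3103 0.0757] head 2.55 t 4.70 -> inc [ 0.06 -0.07  0.12] turn 0.002 tiltz [-0.0034 -0.0031 -1.    ]
[-0.45745212  0.42135954 -1.08307104]
```

Request:
play_rows --increments '[[[0,0,0.08,0],[0,0,0.12,0],[0,0,0.14,0]]]'

```text
t: 5.0
tool_pos: [0.5687, 0.3104, 0.0748]
orientation: [3.138, 0.07, -0.004]
force: [-0.2, 0.9, -0.0]
opening: 0.0417
```

Request:
play_rows --increments '[[[0,0,0.05,0],[0,0,0.07,0]]]'

```text
t: 5.2
tool_pos: [0.5689, 0.3106, 0.0744]
orientation: [3.138, 0.07, -0.003]
force: [0.7, 0.1, -1.1]
opening: 0.0416
```

Request:
play_rows --increments '[[[0,0,0,0],[0,0,0,0],[0,0,0,0],[0,0,0,0]]]' --jaw 7

```text
t: 5.6
tool_pos: [0.5689, 0.3106, 0.0744]
orientation: [3.138, 0.07, -0.003]
force: [0.5, -0.4, -0.4]
opening: 0.0679
```

Request:
play_rows --increments '[[[0,0,-0.5,0],[0,0,-2.5,0],[0,0,-5.5,0],[0,0,-8.0,0],[0,1,-9.0,0]]]' --jaw 9.3

```text
t: 6.1
tool_pos: [0.571, 0.3021, 0.1684]
orientation: [3.141, 0.072, 0.004]
force: [0.4, -0.1, -1.2]
opening: 0.0928
```

```bash
python3 - <<'E'
from h import *
inc(.5145,.0345,.165,2.45)
E
```

```text
now [0.571  0.3021 0.1684] head 2.63 t 6.10 -> inc [-6.87 26.48  0.33] turn 0.003 tiltz [ 2.7e-03 -2.0e-04 -1.0e+00]
```

Request:
play_rows --increments '[[[-1.1,4,0,0],[-2.4,9,0,0],[-3.7,14,0,0],[-5,19,0,0],[-6.3,24,0,0]]]'

```text
t: 6.6
tool_pos: [0.5192, 0.0637, 0.1676]
orientation: [3.14, 0.072, 0.003]
force: [1.4, -0.4, -0.1]
opening: 0.0932
```

Request:
play_rows --increments '[[[-0.6,2.3,0,0],[-0.6,2.3,0,0],[-0.6,2.3,0,0]]]'

```text
t: 6.9
tool_pos: [0.5139, 0.0399, 0.1673]
orientation: [3.141, 0.069, 0.003]
force: [-0.6, 0.1, -0.1]
opening: 0.0929
```

```bash
python3 - <<'E'
from h import *; from plant import *
inc(.5145,.0345,.069,2.45)
p,d=read_camera("scene"); cv2.imwrite("pics/s3.png",cv2.resize(p[90:320,180:470],None,fx=2.7,fy=2.6))
E
```

```text
now [0.5139 0.0399 0.1673] head 2.53 t 6.90 -> inc [0.01 0.54 9.83] turn 0.001 tiltz [ 1.9e-03 -2.0e-04 -1.0e+00]
```

View pics/s3.png

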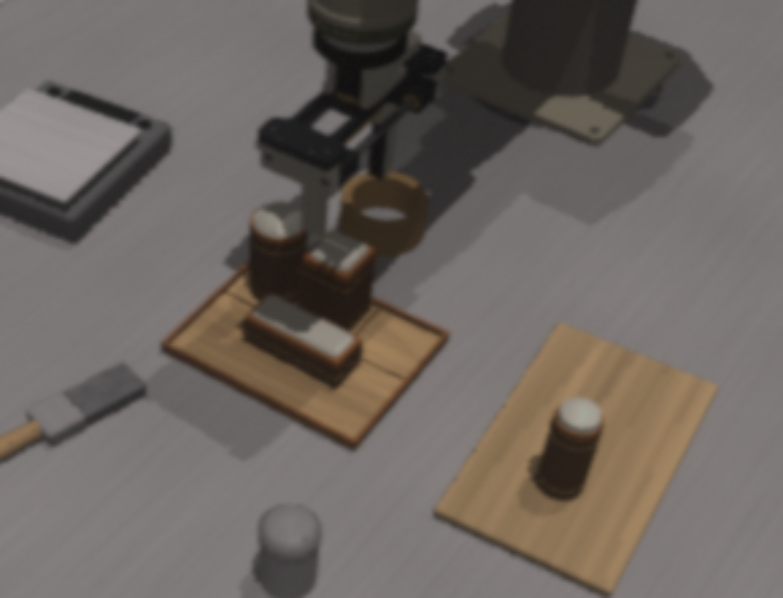

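The slim cake stands upright on the board at crop (565,450), with the other cakes undisturbed. The square one is next.

Request:
play_rows --increments '[[[0,0.5,1.5,0],[0,0.55,4,0],[0,0.55,7,0],[0,0.55,9,0],[0,0.55,9.6,0]]]'

```text
t: 7.45
tool_pos: [0.512, 0.0361, 0.0673]
orientation: [-3.14, -0.074, 0.006]
force: [-1.3, 0.5, -0.2]
opening: 0.093
```

```bash
python3 - <<'E'
from h import *; from plant import *
inc(.5145,.0345,.0685,2.45)
E
```

```text
now [0.512  0.0361 0.0673] head 2.71 t 7.45 -> inc [ 0.24  0.17 -0.13] turn 0.004 tiltz [-4.e-03  2.e-04 -1.e+00]
```

Request:
play_rows --increments '[[[0.25,0.17,-0.15,0],[0.25,0.17,-0.15,0],[0.25,0.17,-0.15,0]]]'

```text
t: 7.75
tool_pos: [0.5156, 0.0346, 0.0699]
orientation: [-3.141, -0.075, 0.003]
force: [-0.1, 0.1, -0.4]
opening: 0.0929
```

```bash
python3 - <<'E'
from h import *; from plant import *
inc(.5145,.0345,.0685,2.45)
E
```

```text
now [0.5156 0.0346 0.0699] head 2.72 t 7.75 -> inc [-0.11  0.01  0.14] turn 0.005 tiltz [-2.e-03  1.e-04 -1.e+00]
```

```bash
python3 - <<'E'
from h import *; from plant import *
for n in("top","scene"):
    c=camera_params(n); d=np.load(f"pics/{n}0.npy");P=cloud(c,d).reshape(-1,3)
    P=P[np.isfinite(P).all(1)]
    Q=P[(P[:,0]>.45)&(P[:,0]<.68)&(P[:,1]>-.1)&(P[:,1]<.17)&(P[:,2]>.0065)&(P[:,2]<.03)]
    best=[]
    from scipy.optimize import minimize_scalar
    for th in np.arange(0,5,.1):
        t=np.radians(th); a=np.array([np.cos(t),np.sin(t)]); b=np.array([-np.sin(t),np.cos(t)])
        u=Q[:,:2]@a; v=Q[:,:2]@b
        # sharpness: extreme 1% spans
        best.append((sum(np.percentile(w,99.7)-np.percentile(w,.3) for w in(u,v)),th))
    print(n,sorted(best)[:6])
    # edge lines: per-y-bin min/max x
    for ax in (0,1):
        o=1-ax
        for f,nm in((np.max,'max'),(np.min,'min')):
            cs,es=[],[]
            lo,hi=(-.05,.12) if o==1 else (.49,.63)
            for k in np.arange(lo,hi,.004):
                q=Q[(Q[:,o]>=k)&(Q[:,o]<k+.004)]
                if len(q): cs.append(k+.002);es.append(f(q[:,ax]))
            cs=np.array(cs);es=np.array(es)
            p=np.polyfit(cs,es,1)
            for _ in range(3):
                r=abs(es-np.polyval(p,cs)); m=r<=max(2*np.median(r),1e-4); p=np.polyfit(cs[m],es[m],1)
            print(ax,nm,'slope deg %.2f'%np.degrees(p[0]), 'at mid %.4f'%np.polyval(p,.035 if o==1 else .561))
E
```

```text
top [(np.float64(0.46612028607773115), np.float64(0.30000000000000004)), (np.float64(0.46612787542897804), np.float64(0.2)), (np.float64(0.46620169621816687), np.float64(0.1)), (np.float64(0.4662661287200644), np.float64(0.4)), (np.float64(0.46627409687613813), np.float64(0.0)), (np.float64(0.466382788469329), np.float64(0.5))]
0 max slope deg -2.71 at mid 0.6540
0 min slope deg -1.87 at mid 0.4741
1 max slope deg 0.64 at mid 0.1452
1 min slope deg -1.31 at mid -0.0820
scene [(np.float64(0.38848008464218886), np.float64(3.3000000000000003)), (np.float64(0.38848741233299544), np.float64(3.4000000000000004)), (np.float64(0.38859597891490044), np.float64(3.5)), (np.float64(0.3886064977577083), np.float64(3.2)), (np.float64(0.388738674999083), np.float64(3.1)), (np.float64(0.38874181469043634), np.float64(3.6))]
0 max slope deg -2.31 at mid 0.6490
0 min slope deg -19.67 at mid 0.5225
1 max slope deg 2.70 at mid 0.1419
1 min slope deg 3.34 at mid -0.0736
```

Request:
play_rows --increments '[[[-0.08,0,0.14,0.003],[-0.08,0,0.14,0.003],[-0.08,0,0.14,0.003],[-0.08,0,0.14,0.003],[-0.08,0,0.14,0.003]]]' --jaw 4.4

```text
t: 8.25
tool_pos: [0.5148, 0.0346, 0.0686]
orientation: [-3.141, -0.07, 0.003]
force: [-0.0, 0.3, 0.4]
opening: 0.0574
```

Request:
play_rows --increments '[[[0,0,0,0],[0,0,0,0],[0,0,0,0]]]'

```text
t: 8.55
tool_pos: [0.5148, 0.0346, 0.0686]
orientation: [-3.141, -0.07, 0.003]
force: [-0.1, -1.1, 0.6]
opening: 0.052
```

```bash
python3 - <<'E'
from h import *; from plant import *
inc(.5145,.0345,.0685,2.45)
E
```

```text
now [0.5148 0.0346 0.0686] head 2.55 t 8.55 -> inc [-0.03  0.01  0.01] turn 0.002 tiltz [-2.e-03  1.e-04 -1.e+00]
```

Request:
play_rows --increments '[[[0,0,-0.5,0],[0,0,-2,0],[0,0,-4,0],[-0.2,-0.7,-5,0],[-0.8,-3,-5,0]]]'

```text
t: 9.05
tool_pos: [0.5076, 0.0636, 0.1218]
orientation: [3.141, 0.066, 0.005]
force: [0.3, 0.3, -2.1]
opening: 0.0522
```

```bash
python3 - <<'E'
from h import *
inc(.4456,.3347,.115,2.5)
E
```

```text
now [0.5076 0.0636 0.1218] head 2.43 t 9.05 -> inc [ -5.05 -27.35   0.66] turn -0.001 tiltz [ 3.1e-03 -3.0e-04 -1.0e+00]
```

Request:
play_rows --increments '[[[-0.8,-4.5,0,0],[-1.7,-9.5,0,0],[-2.7,-14.5,0,0],[-3.6,-19.5,0,0],[-4.3,-23.5,0,0]]]'

```text
t: 9.55
tool_pos: [0.4536, 0.2994, 0.1225]
orientation: [-3.14, -0.068, -0.006]
force: [0.7, -0.8, -1.5]
opening: 0.0518
```

Request:
play_rows --increments '[[[-0.5,-2.5,0.2,0],[-0.7,-3.7,0.4,0],[-0.7,-3.7,0.4,0],[-0.7,-3.7,0.4,0]]]'

```text
t: 9.95
tool_pos: [0.4451, 0.3353, 0.1185]
orientation: [3.141, 0.068, 0.006]
force: [0.8, -0.8, -1.9]
opening: 0.0519
```

```bash
python3 - <<'E'
from h import *
inc(.4456,.3347,.0755,2.5)
E
```

```text
now [0.4451 0.3353 0.1185] head 2.47 t 9.95 -> inc [0.03 0.06 4.3 ] turn -0.001 tiltz [ 3.8e-03 -1.0e-04 -1.0e+00]
```

Request:
play_rows --increments '[[[0,0,1.2,0],[0,0,2.6,0],[0,0,3.8,0],[0,0,4.2,0],[0,0,4.2,0]]]'

```text
t: 10.45
tool_pos: [0.4447, 0.3344, 0.0751]
orientation: [3.14, 0.067, 0.003]
force: [-0.5, 0.4, -1.3]
opening: 0.0521
```

```bash
python3 - <<'E'
from h import *
inc(.4456,.3347,.0747,2.5)
E
```

```text
now [0.4447 0.3344 0.0751] head 2.44 t 10.45 -> inc [ 0.09 -0.02  0.04] turn -0.001 tiltz [ 0.0017 -0.0013 -1.    ]
```

Request:
play_rows --increments '[[[0,0,0.04,0],[0,0,0.05,0],[0,0,0.05,0]]]'

```text
t: 10.75
tool_pos: [0.4447, 0.3344, 0.0746]
orientation: [3.139, 0.067, 0.003]
force: [0.1, -0.0, -1.6]
opening: 0.0521
```

Request:
play_rows --increments '[[[0,0,0,0],[0,0,0,0],[0,0,0,0]]]' --jaw 7.5

```text
t: 11.05
tool_pos: [0.4449, 0.3346, 0.0749]
orientation: [3.14, 0.067, 0.004]
force: [1.6, -0.5, 0.4]
opening: 0.0708
```

Request:
play_rows --increments '[[[0,0,-0.5,0],[0,0,-2.5,0],[0,0,-5.5,0],[0,0,-8.0,0],[0.2,1,-9.0,0]]]' --jaw 9.3

```text
t: 11.55
tool_pos: [0.4485, 0.3261, 0.1686]
orientation: [-3.139, -0.069, -0.01]
force: [0.7, -0.6, -0.5]
opening: 0.0929
```

```bash
python3 - <<'E'
from h import *
inc(.5185,-.032,.165,2.5)
E
```

```text
now [0.4485 0.3261 0.1686] head 2.51 t 11.55 -> inc [ 5.43 36.08  0.34] turn 0.000 tiltz [ 0.0066  0.0019 -1.    ]
```

Request:
play_rows --increments '[[[0.7,4.5,0,0],[1.45,9.5,0,0],[2.2,14.5,0,0],[2.95,19.5,0,0],[3.7,24.5,0,0]]]'

```text
t: 12.05
tool_pos: [0.4953, 0.0827, 0.1681]
orientation: [-3.139, -0.069, -0.01]
force: [1.9, -0.0, -0.7]
opening: 0.0927
```

```bash
python3 - <<'E'
from h import *
inc(.5185,-.032,.165,2.5)
E
```

```text
now [0.4953 0.0827 0.1681] head 2.52 t 12.05 -> inc [ 1.81 11.56  0.3 ] turn 0.000 tiltz [ 0.0065  0.0017 -1.    ]
```

Request:
play_rows --increments '[[[0.8,4.8,0,0],[1.5,9,0,0],[1.8,11.6,0,0],[1.8,11.6,0,0],[1.8,11.6,0,0]]]'

```text
t: 12.55
tool_pos: [0.5178, -0.033, 0.1674]
orientation: [-3.139, -0.066, -0.009]
force: [1.0, -0.1, 0.2]
opening: 0.0933
```

```bash
python3 - <<'E'
from h import *
inc(.5185,-.032,.0685,2.5)
E
```

```text
now [ 0.5178 -0.033   0.1674] head 2.41 t 12.55 -> inc [ 0.02 -0.08  9.89] turn -0.002 tiltz [ 0.0054  0.0022 -1.    ]
```

Request:
play_rows --increments '[[[0,-0.1,1.5,0],[0,-0.1,4.5,0],[0,-0.1,7.5,0],[0,-0.1,9.5,0],[0,-0.1,9.7,0]]]'

```text
t: 13.05
tool_pos: [0.5148, -0.0299, 0.0659]
orientation: [-3.137, -0.069, 0.002]
force: [-0.7, -0.4, -0.0]
opening: 0.0926
```

Request:
play_rows --increments '[[[0,0,0,0],[0,0,0,0]]]'

```text
t: 13.25
tool_pos: [0.5147, -0.0291, 0.0661]
orientation: [-3.137, -0.071, 0.003]
force: [-0.2, 0.2, -0.6]
opening: 0.0929
```

```bash
python3 - <<'E'
from h import *
inc(.5185,-.032,.0685,2.5)
E
```

```text
now [ 0.5147 -0.0291  0.0661] head 2.59 t 13.25 -> inc [ 0.36  0.3  -0.25] turn 0.002 tiltz [-0.0018  0.0036 -1.    ]
```

Request:
play_rows --increments '[[[0.36,0.3,-0.25,0],[0.36,0.3,-0.25,0],[0.36,0.3,-0.25,0]]]'

```text
t: 13.55
tool_pos: [0.5194, -0.0322, 0.0696]
orientation: [-3.137, -0.071, -0.0]
force: [-0.4, 0.1, 0.2]
opening: 0.093
```

Request:
play_rows --increments '[[[0,0,0,0],[0,0,0,0],[0,0,0,0],[0,0,0,0],[0,0,0,0]]]' --jaw 4.8

```text
t: 14.05
tool_pos: [0.5192, -0.0322, 0.0696]
orientation: [-3.137, -0.071, 0.0]
force: [-1.6, 0.9, 0.9]
opening: 0.0577
```

Request:
play_rows --increments '[[[0,0,0,0],[0,0,0,0],[0,0,0,0]]]'

```text
t: 14.35
tool_pos: [0.5192, -0.0322, 0.0695]
orientation: [-3.137, -0.07, 0.0]
force: [-0.9, 0.5, 0.8]
opening: 0.0558
```

```bash
python3 - <<'E'
from h import *
inc(.5185,-.032,.0685,2.5)
E
```

```text
now [ 0.5192 -0.0322  0.0695] head 2.57 t 14.35 -> inc [-0.07 -0.02  0.1 ] turn 0.001 tiltz [-4.0e-04  3.4e-03 -1.0e+00]
```

Request:
play_rows --increments '[[[0,0,-0.5,0],[0,0,-2,0],[0,0,-4,0],[-0.2,-0.7,-5,0],[-0.8,-3,-5,0]]]'

```text
t: 14.85
tool_pos: [0.5119, -0.0036, 0.1229]
orientation: [-3.139, -0.067, -0.008]
force: [-0.1, 0.4, -1.6]
opening: 0.0555
```

```bash
python3 - <<'E'
from h import *
inc(.4532,.2591,.118,2.5)
E
```

```text
now [ 0.5119 -0.0036  0.1229] head 2.46 t 14.85 -> inc [ -4.74 -26.5    0.52] turn -0.001 tiltz [ 0.0048  0.0023 -1.    ]
```

Request:
play_rows --increments '[[[-0.8,-4.5,0,0],[-1.7,-9.5,0,0],[-2.6,-14.5,0,0],[-3.5,-19.5,0,0],[-4.2,-23,0,0]]]'

```text
t: 15.35
tool_pos: [0.459, 0.2274, 0.1241]
orientation: [-3.138, -0.069, -0.009]
force: [0.4, 0.5, -1.8]
opening: 0.056
```

```bash
python3 - <<'E'
from h import *
inc(.4532,.2591,.116,2.5)
E
```

```text
now [0.459  0.2274 0.1241] head 2.52 t 15.35 -> inc [-0.44 -3.19  0.82] turn 0.000 tiltz [ 0.0058  0.0034 -1.    ]
```

Request:
play_rows --increments '[[[-0.3,-2,0.3,0],[-0.44,-3,0.8,0],[-0.44,-3.1,1,0],[-0.44,-3.1,1,0]]]'

```text
t: 15.75
tool_pos: [0.453, 0.2574, 0.1136]
orientation: [-3.138, -0.069, -0.008]
force: [-0.2, -0.4, -0.8]
opening: 0.0557
```

```bash
python3 - <<'E'
from h import *
inc(.4532,.2591,.0755,2.5)
E
```

```text
now [0.453  0.2574 0.1136] head 2.52 t 15.75 -> inc [ 0.   -0.16  3.81] turn 0.000 tiltz [ 0.0048  0.0025 -1.    ]
```

Request:
play_rows --increments '[[[0,0,1.2,0],[0,0,2.5,0],[0,0,3.4,0],[0,0,3.7,0],[0,0,3.7,0]]]'

```text
t: 16.25
tool_pos: [0.4529, 0.2568, 0.0758]
orientation: [-3.139, -0.068, -0.005]
force: [0.2, -0.0, -1.0]
opening: 0.056
```

```bash
python3 - <<'E'
from h import *
inc(.4532,.2574,.0755,2.5)
E
```

```text
now [0.4529 0.2568 0.0758] head 2.48 t 16.25 -> inc [ 0.04 -0.06  0.03] turn -0.000 tiltz [ 0.0034  0.0018 -1.    ]
```

Request:
play_rows --increments '[[[0,0,0.03,0],[0,0,0.04,0],[0,0,0.04,0]]]'

```text
t: 16.55
tool_pos: [0.4529, 0.2568, 0.0753]
orientation: [-3.139, -0.068, -0.006]
force: [0.6, -0.5, -1.5]
opening: 0.0557
```

Request:
play_rows --increments '[[[0,0,0,0],[0,0,0,0],[0,0,0,0]]]' --jaw 7.8

```text
t: 16.85
tool_pos: [0.453, 0.2568, 0.0754]
orientation: [-3.139, -0.068, -0.006]
force: [0.5, -0.2, 0.2]
opening: 0.0748
```

Request:
play_rows --increments '[[[0,0,-0.5,0],[0,0,-2.5,0],[0,0,-5.5,0],[0,0,-8.0,0],[0.2,1,-9.0,0]]]' --jaw 8.0

```text
t: 17.35
tool_pos: [0.4565, 0.2479, 0.1689]
orientation: [-3.137, -0.07, -0.013]
force: [0.1, -0.6, -0.3]
opening: 0.0799
```

```bash
python3 - <<'E'
from h import *
inc(.5745,.038,.12,2.5)
E
```

```text
now [0.4565 0.2479 0.1689] head 2.56 t 17.35 -> inc [10.81 21.51  4.9 ] turn 0.001 tiltz [ 0.0081  0.0041 -1.    ]
```

Request:
play_rows --increments '[[[2.2,4.3,0,0],[4.4,8.6,0,0],[6.6,13,0,0],[8.8,17.3,0,0],[10.4,20.6,0,0]]]'

```text
t: 17.85
tool_pos: [0.5701, 0.0433, 0.1684]
orientation: [-3.138, -0.068, -0.012]
force: [0.3, -0.3, -0.1]
opening: 0.0801
```

Request:
play_rows --increments '[[[0.3,0.8,1,0],[0.3,0.8,3,0],[0.3,0.8,4,0],[0.3,0.8,4,0]]]'

```text
t: 18.25
tool_pos: [0.5716, 0.036, 0.1255]
orientation: [-3.137, -0.068, -0.004]
force: [-0.5, 0.3, 0.4]
opening: 0.0799
```

```bash
python3 - <<'E'
from h import *; from plant import *
inc(.5743,.0385,.026,2.5)
p,d=read_camera("scene"); cv2.imwrite("pics/s4.png",cv2.resize(p[90:320,180:470],None,fx=2.7,fy=2.6))
E
```

```text
now [0.5716 0.036  0.1255] head 2.50 t 18.25 -> inc [ 0.26 -0.2   9.95] turn 0.000 tiltz [ 0.0028  0.0038 -1.    ]
```

View pics/s4.png

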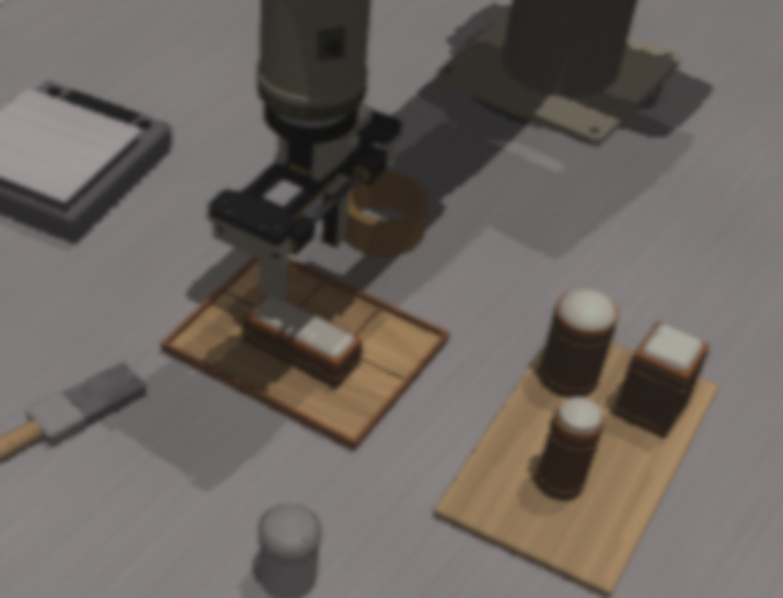

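All three stand on the board at crop (580,340), (660,375) and (570,450). The gripper is over the loaf at (290,330).

Request:
play_rows --increments '[[[0.1,-0.1,1.5,0],[0.25,-0.2,4,0],[0.25,-0.2,7,0],[0.25,-0.2,9,0],[0.25,-0.2,9.3,0]]]'

```text
t: 18.8
tool_pos: [0.5727, 0.0393, 0.0307]
orientation: [-3.137, -0.071, 0.0]
force: [-0.8, -0.1, 0.4]
opening: 0.0799
```

```bash
python3 - <<'E'
from h import *; from plant import *
inc(.5743,.0385,.026,2.5)
E
```

```text
now [0.5727 0.0393 0.0307] head 2.58 t 18.80 -> inc [0.15 0.09 0.47] turn 0.001 tiltz [-2.0e-04  3.8e-03 -1.0e+00]
```

Request:
play_rows --increments '[[[0.15,0.1,0.3,0],[0.15,0.1,0.4,0],[0.15,0.1,0.4,0],[0.15,0.1,0.4,0]]]'

```text
t: 19.2
tool_pos: [0.5752, 0.0384, 0.0278]
orientation: [-3.137, -0.071, -0.003]
force: [1.1, 0.2, 0.0]
opening: 0.0801
```

Request:
play_rows --increments '[[[0,0,0,0],[0,0,0,0],[0,0,0,0],[0,0,0,0],[0,0,0,0]]]' --jaw 3.6

```text
t: 19.7
tool_pos: [0.5752, 0.0384, 0.0278]
orientation: [-3.137, -0.071, -0.003]
force: [0.2, 0.7, 0.2]
opening: 0.0446
```

Request:
play_rows --increments '[[[0,0,0,0],[0,0,0,0],[0,0,0,0]]]'

```text
t: 20.0
tool_pos: [0.5751, 0.0384, 0.0278]
orientation: [-3.137, -0.071, -0.003]
force: [-0.6, 1.0, 0.7]
opening: 0.044
```

```bash
python3 - <<'E'
from h import *; from plant import *
inc(.5743,.0385,.1,2.5)
E
```

```text
now [0.5751 0.0384 0.0278] head 2.58 t 20.00 -> inc [-0.07 -0.04 -7.22] turn 0.001 tiltz [ 0.0015  0.0038 -1.    ]
```

Request:
play_rows --increments '[[[0,0,-0.5,0],[0,0,-2,0],[0,0,-4.5,0],[0,0,-7.5,0],[0,0.5,-9.5,0]]]'

```text
t: 20.5
tool_pos: [0.5762, 0.0334, 0.1264]
orientation: [-3.137, -0.071, -0.007]
force: [1.2, 1.0, -0.9]
opening: 0.0443
```

Request:
play_rows --increments '[[[0,1,-0.4,0],[-0.4,5,-0.5,0],[-0.8,10,-0.5,0],[-1.2,15,-0.5,0],[-1.6,20,-0.5,0]]]'

```text
t: 21.0
tool_pos: [0.5686, -0.1688, 0.1304]
orientation: [-3.137, -0.072, -0.007]
force: [1.0, -0.7, -1.2]
opening: 0.0439
```

```bash
python3 - <<'E'
from h import *; from plant import *
inc(.529,-.33,.12,7.7)
E
```

```text
now [ 0.5686 -0.1688  0.1304] head 2.63 t 21.00 -> inc [-4.71 15.92  0.96] turn -0.088 tiltz [ 0.0045  0.0039 -1.    ]
```

Request:
play_rows --increments '[[[-1.2,4.5,0,-0.02],[-2.5,9,0,-0.05],[-3.8,13,0,-0.088],[-4.6,15.6,0.2,-0.088],[-4.7,16,0.5,-0.088]]]'

```text
t: 21.5
tool_pos: [0.5273, -0.3346, 0.1244]
orientation: [-3.132, -0.204, -0.007]
force: [0.1, 0.3, -0.9]
opening: 0.0441
```

Request:
play_rows --increments '[[[0,0,0.3,0],[0,0,0.3,0],[0,0,0.3,0]]]'

```text
t: 21.8
tool_pos: [0.5275, -0.3333, 0.1211]
orientation: [-3.131, -0.206, -0.006]
force: [-1.1, 0.6, -0.8]
opening: 0.0441
```

```bash
python3 - <<'E'
from h import *; from plant import *
inc(.529,-.33,.081,7.7)
p,d=read_camera("scene"); cv2.imwrite("pics/s5.png",cv2.resize(p[60:220,110:330],None,fx=3.6,fy=3.6))
s,M=st(); P=cloud(camera_params("scene"),d).reshape(-1,3)-[.003,.001,0]
Q=P[(P[:,2]>.05)&(P[:,2]<.064)&(P[:,1]<-.2)&(P[:,0]>.4)&(P[:,0]<.65)]; print(len(Q),cv2.minAreaRect(Q[:,:2].astype(np.float32)))
L=(P-s["tool_pos"])@M; m=(L[:,2]>-.03)&(L[:,2]<.03)&(abs(L[:,0])<.05)&(abs(L[:,1])<.08); l=L[m]
print(l.min(0),l.max(0))
E
```

```text
now [ 0.5275 -0.3333  0.1211] head 7.52 t 21.80 -> inc [ 0.17 -0.3   4.01] turn -0.003 tiltz [ 0.0036  0.0037 -1.    ]
1975 ((0.5255293846130371, -0.6983876824378967), (0.24844221770763397, 0.8871747851371765), 4.952167510986328)
[-0.03992268 -0.05591775 -0.02993557] [0.0403083  0.05618767 0.02261012]
```

View pics/s5.png

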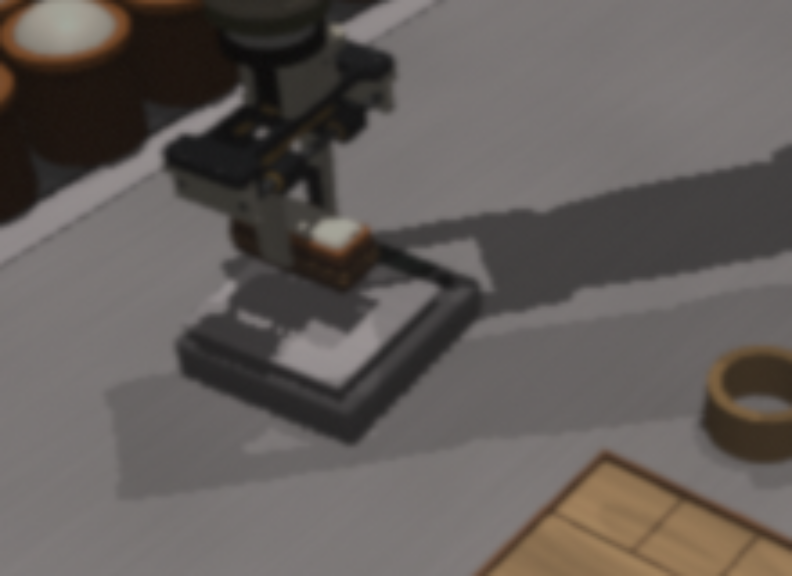

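The loaf is held level above the pan, at crop (305,250), and is centred in the grip. Lowering it now.

Request:
play_rows --increments '[[[0.1,-0.1,1.2,0],[0.2,-0.3,2.5,0],[0.2,-0.3,3.5,0],[0.2,-0.3,3.9,0],[0.2,-0.3,3.9,0]]]'

```text
t: 22.35
tool_pos: [0.5289, -0.3294, 0.0811]
orientation: [-3.13, -0.206, -0.004]
force: [-0.3, 0.1, -0.9]
opening: 0.0439
```

```bash
python3 - <<'E'
from h import *; from plant import *
inc(.529,-.33,.0799,7.7)
E
```

```text
now [ 0.5289 -0.3294  0.0811] head 7.54 t 22.35 -> inc [0.   0.06 0.12] turn -0.003 tiltz [ 0.0023  0.0045 -1.    ]
```

Request:
play_rows --increments '[[[0,0.06,0.08,0],[0,0.06,0.12,0],[0,0.06,0.14,0]]]'

```text
t: 22.65
tool_pos: [0.5292, -0.3303, 0.08]
orientation: [-3.131, -0.206, -0.005]
force: [0.0, 0.2, -1.2]
opening: 0.0442
```

Request:
play_rows --increments '[[[0,0,0,0],[0,0,0,0],[0,0,0,0],[0,0,0,0]]]' --jaw 7

```text
t: 23.05
tool_pos: [0.5292, -0.3304, 0.0802]
orientation: [-3.131, -0.206, -0.005]
force: [0.3, -0.4, -0.2]
opening: 0.0685
```

Request:
play_rows --increments '[[[0,0,-0.5,0],[0,0,-2.5,0],[0,0,-5.5,0],[0,-0.5,-8.0,0],[0,-3,-9.0,0]]]' --jaw 9.3

```text
t: 23.55
tool_pos: [0.5263, -0.3034, 0.1745]
orientation: [3.135, 0.203, 0.012]
force: [1.1, 0.4, 0.5]
opening: 0.0928
```

```bash
python3 - <<'E'
from h import *; from plant import *
inc(.4529,.2568,.168,2.5)
E
```

```text
now [ 0.5263 -0.3034  0.1745] head 7.42 t 23.55 -> inc [-5.00e-02 -5.65e+01  5.90e-01] turn 0.086 tiltz [ 0.0076  0.     -1.    ]
```

Request:
play_rows --increments '[[[0,-4,0,0.02],[0,-8.5,0,0.04],[0,-13.5,0,0.06],[0,-18.5,0,0.086],[0,-23.5,0,0.086]]]'

```text
t: 24.05
tool_pos: [0.4956, -0.0687, 0.1749]
orientation: [3.141, 0.066, 0.014]
force: [1.5, -0.4, 0.8]
opening: 0.093
```

```bash
python3 - <<'E'
from h import *; from plant import *
inc(.4529,.2568,.168,2.5)
p,d=read_camera("scene"); P=cloud(camera_params("scene"),d).reshape(-1,3)-[.003,.001,0]
for lo,hi in((.052,.0635),(.075,.12)):
    Q=P[(P[:,2]>lo)&(P[:,2]<hi)&(P[:,1]<-.22)&(P[:,1]>-.45)&(P[:,0]>.4)&(P[:,0]<.65)]; print(len(Q),cv2.minAreaRect(Q[:,:2].astype(np.float32)),Q[:,2].max())
E
```

```text
now [ 0.4956 -0.0687  0.1749] head 2.41 t 24.05 -> inc [ -2.9  -32.7    0.65] turn -0.002 tiltz [ 8.7e-03 -1.0e-04 -1.0e+00]
1056 ((0.5274207592010498, -0.33134764432907104), (0.14604513347148895, 0.15416832268238068), 6.822551727294922) 0.06344751100655577
570 ((0.5295591950416565, -0.32923999428749084), (0.046236880123615265, 0.11026810109615326), 7.169522285461426) 0.10599695360554529
```

Request:
play_rows --increments '[[[-0.4,-4.5,0,0],[-0.9,-9.5,0,0],[-1.3,-14.5,0,0],[-1.8,-19.5,0,0],[-2.2,-24.5,0,0]]]'

```text
t: 24.6
tool_pos: [0.4617, 0.179, 0.1762]
orientation: [-3.136, -0.072, -0.014]
force: [1.8, -0.1, 1.0]
opening: 0.0931
```

Request:
play_rows --increments '[[[-0.4,-4,0,0],[-0.7,-7.2,0,0],[-0.7,-8,0.3,0],[-0.7,-8,0.3,0],[-0.7,-8,0.3,0]]]'

```text
t: 25.1
tool_pos: [0.4512, 0.2577, 0.1733]
orientation: [-3.137, -0.072, -0.014]
force: [-0.2, -0.4, 0.2]
opening: 0.0931
```

```bash
python3 - <<'E'
from h import *; from plant import *
inc(.4529,.2568,.0755,2.5)
p,d=read_camera("scene"); cv2.imwrite("pics/s6.png",p)
E
```

```text
now [0.4512 0.2577 0.1733] head 2.63 t 25.10 -> inc [0.08 0.13 9.78] turn 0.002 tiltz [ 0.0086  0.0038 -1.    ]
```

View pics/s6.png

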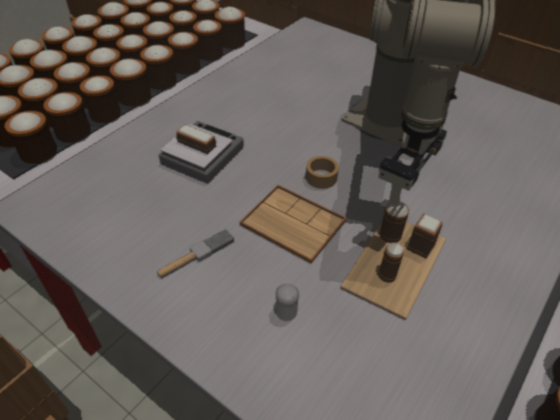

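The loaf lies centred on the pan at (196,138), the tray is empty, and the three cakes stand on the board. I'll regrip the round one.

Request:
play_rows --increments '[[[0,0.1,1.5,0],[0.1,0.1,4.5,0],[0.2,0.1,7.5,0],[0.3,0.1,9.2,0],[0.3,0.1,9.4,0]]]'

```text
t: 25.65
tool_pos: [0.4531, 0.2546, 0.0755]
orientation: [-3.14, -0.068, -0.005]
force: [-0.3, 0.2, 0.6]
opening: 0.0927
```

```bash
python3 - <<'E'
from h import *; from plant import *
inc(.4529,.2568,.0755,2.5)
E
```

```text
now [0.4531 0.2546 0.0755] head 2.49 t 25.65 -> inc [-0.01 -0.22  0.  ] turn -0.000 tiltz [ 0.0032  0.0012 -1.    ]
```

Request:
play_rows --increments '[[[0,-0.2,0.04,0],[0,-0.22,0.04,0],[0,-0.22,0.04,0]]]'

```text
t: 25.95
tool_pos: [0.4538, 0.257, 0.0762]
orientation: [-3.139, -0.068, -0.008]
force: [0.1, 0.7, 1.0]
opening: 0.093
```

```bash
python3 - <<'E'
from h import *; from plant import *
inc(.4529,.2568,.0755,2.5)
E
```

```text
now [0.4538 0.257  0.0762] head 2.47 t 25.95 -> inc [-0.09  0.01  0.07] turn -0.000 tiltz [ 0.0049  0.002  -1.    ]
```

Request:
play_rows --increments '[[[-0.08,0,0.07,0],[-0.08,0,0.07,0],[-0.08,0,0.07,0],[-0.08,0,0.07,0],[-0.08,0,0.07,0]]]' --jaw 4.8

```text
t: 26.45
tool_pos: [0.453, 0.257, 0.0756]
orientation: [-3.139, -0.068, -0.008]
force: [-0.3, 0.3, 0.3]
opening: 0.0579
```

Request:
play_rows --increments '[[[0,0,0,0],[0,0,0,0],[0,0,0,0]]]'

```text
t: 26.75
tool_pos: [0.4529, 0.257, 0.0755]
orientation: [-3.139, -0.068, -0.008]
force: [-0.0, 0.1, 0.8]
opening: 0.0559
```

```bash
python3 - <<'E'
from h import *; from plant import *
inc(.4529,.2568,.0755,2.5)
E
```

```text
now [0.4529 0.257  0.0755] head 2.48 t 26.75 -> inc [-0.01  0.02  0.  ] turn -0.000 tiltz [ 0.0049  0.002  -1.    ]
```

Request:
play_rows --increments '[[[0,0,-0.5,0],[0,0,-2,0],[0,0,-4,0],[0.2,0.7,-5,0],[0.6,3,-5,0]]]'

```text
t: 27.25
tool_pos: [0.4616, 0.2284, 0.1287]
orientation: [-3.137, -0.071, -0.015]
force: [0.4, 0.6, -1.6]
opening: 0.0561
```

```bash
python3 - <<'E'
from h import *
inc(.5192,-.0322,.118,2.5)
E
```

```text
now [0.4616 0.2284 0.1287] head 2.60 t 27.25 -> inc [ 4.56 26.3   1.02] turn 0.002 tiltz [ 0.0094  0.0042 -0.9999]
```

Request:
play_rows --increments '[[[0.8,4.5,0,0],[1.7,9.5,0,0],[2.5,14.5,0,0],[3.4,19.5,0,0],[4.1,23.3,0,0]]]'

```text
t: 27.75
tool_pos: [0.5135, -0.0056, 0.1292]
orientation: [-3.137, -0.07, -0.017]
force: [0.7, 1.0, -1.4]
opening: 0.0557
```

```bash
python3 - <<'E'
from h import *
inc(.5192,-.0322,.118,2.5)
E
```

```text
now [ 0.5135 -0.0056  0.1292] head 2.55 t 27.75 -> inc [0.43 2.69 1.12] turn 0.001 tiltz [ 0.0108  0.0036 -0.9999]
```

Request:
play_rows --increments '[[[0.3,1.6,0.3,0],[0.43,2.5,0.8,0],[0.43,2.7,1.1,0],[0.43,2.7,1.1,0],[0.43,2.7,1.1,0]]]'

```text
t: 28.25
tool_pos: [0.5188, -0.0312, 0.118]
orientation: [-3.137, -0.072, -0.016]
force: [-0.4, -0.0, -1.2]
opening: 0.0557
```

```bash
python3 - <<'E'
from h import *
inc(.5192,-.0322,.0705,2.5)
E
```

```text
now [ 0.5188 -0.0312  0.118 ] head 2.63 t 28.25 -> inc [-0.01  0.12  4.75] turn 0.002 tiltz [ 0.0101  0.004  -0.9999]
```

Descending to 6–7 mm above contact, then correcting.

Request:
play_rows --increments '[[[0,0.1,1.2,0],[0,0.12,2.5,0],[0,0.12,3.6,0],[0,0.12,4.1,0],[0,0.12,4.1,0]]]'

```text
t: 28.75
tool_pos: [0.5181, -0.0319, 0.0753]
orientation: [-3.136, -0.072, -0.012]
force: [0.7, -0.3, -1.2]
opening: 0.0554
```

```bash
python3 - <<'E'
from h import *
inc(.5192,-.0322,.0700,2.5)
E
```

```text
now [ 0.5181 -0.0319  0.0753] head 2.63 t 28.75 -> inc [0.1  0.04 0.53] turn 0.002 tiltz [ 0.0074  0.0044 -1.    ]
```

Request:
play_rows --increments '[[[0.1,0.04,0.2,0],[0.12,0.04,0.4,0],[0.12,0.04,0.5,0],[0.12,0.04,0.53,0],[0.12,0.04,0.53,0]]]'

```text
t: 29.25
tool_pos: [0.5195, -0.0323, 0.0702]
orientation: [-3.137, -0.072, -0.012]
force: [0.2, -0.5, -1.1]
opening: 0.0562
```

```bash
python3 - <<'E'
from h import *
inc(.5192,-.0322,.0695,2.5); print(st()[0]["force"])
E
```

```text
now [ 0.5195 -0.0323  0.0702] head 2.63 t 29.25 -> inc [-0.03 -0.01  0.07] turn 0.002 tiltz [ 0.0077  0.0044 -1.    ]
[ 0.18424139 -0.4532565  -1.08567994]
```

Request:
play_rows --increments '[[[-0.03,-0.01,0.05,0],[-0.03,-0.01,0.07,0],[-0.03,-0.01,0.07,0]]]'

```text
t: 29.55
tool_pos: [0.5193, -0.0322, 0.0697]
orientation: [-3.137, -0.072, -0.013]
force: [0.5, -0.1, -0.2]
opening: 0.056
```

Request:
play_rows --increments '[[[0,0,0,0],[0,0,0,0],[0,0,0,0],[0,0,0,0]]]' --jaw 8

```text
t: 29.95
tool_pos: [0.5194, -0.0322, 0.0697]
orientation: [-3.137, -0.072, -0.013]
force: [0.9, -0.5, 0.5]
opening: 0.0791
```

Request:
play_rows --increments '[[[0,0,-0.5,0],[0,0,-2.5,0],[0,0,-5.5,0],[0,0,-8.0,0],[-0.2,-1,-9.0,0]]]' --jaw 9.3

```text
t: 30.45
tool_pos: [0.5179, -0.0234, 0.1632]
orientation: [-3.138, -0.07, -0.02]
force: [0.3, 0.9, 0.9]
opening: 0.0931
```

```bash
python3 - <<'E'
from h import *
inc(.4447,.3345,.168,2.5)
E
```

```text
now [ 0.5179 -0.0234  0.1632] head 2.56 t 30.45 -> inc [ -5.71 -36.08  -0.46] turn 0.001 tiltz [ 0.0129  0.0033 -0.9999]
```

Request:
play_rows --increments '[[[-0.7,-4.5,0,0],[-1.5,-9.5,0,0],[-2.3,-14.5,0,0],[-3.1,-19.5,0,0],[-3.9,-24.5,0,0]]]'

```text
t: 30.95
tool_pos: [0.4671, 0.2193, 0.1629]
orientation: [-3.138, -0.07, -0.02]
force: [0.9, 0.2, -0.8]
opening: 0.0932
```

```bash
python3 - <<'E'
from h import *
inc(.4447,.3345,.168,2.5)
E
```

```text
now [0.4671 0.2193 0.1629] head 2.56 t 30.95 -> inc [ -1.71 -11.61  -0.5 ] turn 0.001 tiltz [ 0.0125  0.0033 -0.9999]
```

Request:
play_rows --increments '[[[-0.7,-4.8,-0.1,0],[-1.3,-9,-0.2,0],[-1.7,-11.4,-0.2,0],[-1.7,-11.4,0,0],[-1.7,-11.4,0,0]]]'

```text
t: 31.45
tool_pos: [0.4439, 0.3327, 0.1619]
orientation: [-3.139, -0.073, -0.017]
force: [-0.1, 0.1, -0.4]
opening: 0.0926
```

```bash
python3 - <<'E'
from h import *; from plant import *
inc(.4447,.3345,.0745,2.5)
p,d=read_camera("top"); cv2.imwrite("pics/t7.png",p); np.save("pics/t7.npy",d)
E
```

```text
now [0.4439 0.3327 0.1619] head 2.67 t 31.45 -> inc [-0.01 -0.17  8.74] turn 0.003 tiltz [ 0.0111  0.0021 -0.9999]
```

View pics/t7.png

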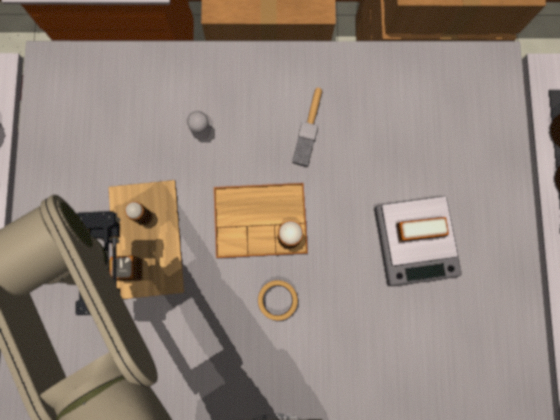

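The top view shows the round cake back at (290,234), the same pixel as at the start. The loaf is at (423,229) on the pan.

Request:
play_rows --increments '[[[0,-0.1,1.5,0],[0,-0.2,4,0],[0,-0.2,6.8,0],[0,-0.2,8.2,0],[0,-0.2,8.5,0]]]'

```text
t: 32.0
tool_pos: [0.4437, 0.3322, 0.0741]
orientation: [3.14, 0.069, 0.011]
force: [0.2, -0.7, 0.5]
opening: 0.0932
```

```bash
python3 - <<'E'
from h import *; from plant import *
inc(.4447,.3345,.0745,2.5)
c=camera_params("top")
for f in("top0","t7"):
    P=cloud(c,np.load(f"pics/{f}.npy")).reshape(-1,3)
    Q=P[(P[:,2]>.078)&(P[:,2]<.13)&(P[:,1]<-.003)&(P[:,1]>-.08)&(P[:,0]>.45)&(P[:,0]<.6)]
    print(f,len(Q),Q.mean(0).round(4),cv2.minEnclosingCircle(Q[:,:2].astype(np.float32)))
E
```

```text
now [0.4437 0.3322 0.0741] head 2.51 t 32.00 -> inc [ 0.11 -0.22 -0.04] turn 0.000 tiltz [ 7.1e-03 -4.0e-04 -1.0e+00]
top0 516 [ 0.5143 -0.0318  0.105 ] ((0.5165346264839172, -0.03245283290743828), 0.028243638575077057)
t7 515 [ 0.5165 -0.0318  0.1052] ((0.5182275772094727, -0.03196746110916138), 0.02810835652053356)
```

Request:
play_rows --increments '[[[0.1,-0.22,-0.04,0],[0.1,-0.22,-0.04,0],[0.1,-0.22,-0.04,0]]]'

```text
t: 32.3
tool_pos: [0.4455, 0.335, 0.0758]
orientation: [-3.14, -0.069, -0.014]
force: [0.6, -0.9, 0.1]
opening: 0.0932
```

```bash
python3 - <<'E'
from h import *; from plant import *
inc(.4447,.3345,.0747,2.5)
E
```

```text
now [0.4455 0.335  0.0758] head 2.50 t 32.30 -> inc [-0.09  0.04  0.11] turn 0.000 tiltz [ 9.e-03  7.e-04 -1.e+00]
```

Request:
play_rows --increments '[[[-0.08,0.04,0.11,0],[-0.08,0.04,0.11,0],[-0.08,0.04,0.11,0],[-0.08,0.04,0.11,0],[-0.08,0.04,0.11,0]]]' --jaw 4.4

```text
t: 32.8
tool_pos: [0.4447, 0.3345, 0.0748]
orientation: [-3.14, -0.069, -0.014]
force: [-0.4, 0.5, 0.4]
opening: 0.0578
```

Request:
play_rows --increments '[[[0,0,0,0],[0,0,0,0],[0,0,0,0]]]'

```text
t: 33.1
tool_pos: [0.4447, 0.3345, 0.0747]
orientation: [-3.14, -0.069, -0.014]
force: [0.5, 0.1, 0.0]
opening: 0.0516
```

```bash
python3 - <<'E'
from h import *; from plant import *
inc(.4447,.3345,.0747,2.5)
E
```

```text
now [0.4447 0.3345 0.0747] head 2.51 t 33.10 -> inc [-0.  0.  0.] turn 0.000 tiltz [ 8.9e-03  7.0e-04 -1.0e+00]
```

Request:
play_rows --increments '[[[0,0,-0.5,0],[0,0,-2,0],[0,0,-4,0],[0.2,0.7,-5,0],[0.6,3,-5,0]]]'

```text
t: 33.6
tool_pos: [0.4531, 0.3063, 0.1281]
orientation: [-3.137, -0.072, -0.021]
force: [1.2, 0.0, -0.9]
opening: 0.0518
```

```bash
python3 - <<'E'
from h import *
inc(.5148,.045,.118,2.5)
E
```

```text
now [0.4531 0.3063 0.1281] head 2.62 t 33.60 -> inc [ 4.96 26.39  1.  ] turn 0.002 tiltz [ 0.0133  0.0036 -0.9999]
```

Request:
play_rows --increments '[[[0.9,4.5,0,0],[1.8,9.5,0,0],[2.7,14.5,0,0],[3.6,19.5,0,0],[4.3,23,0,0]]]'

```text
t: 34.1
tool_pos: [0.5069, 0.0754, 0.1289]
orientation: [-3.138, -0.07, -0.023]
force: [0.1, 0.9, -1.9]
opening: 0.052
```

```bash
python3 - <<'E'
from h import *
inc(.5148,.037,.118,2.5)
E
```

```text
now [0.5069 0.0754 0.1289] head 2.56 t 34.10 -> inc [0.6  3.87 1.09] turn 0.001 tiltz [ 0.0146  0.003  -0.9999]
```

Request:
play_rows --increments '[[[0.3,1.5,0.3,0],[0.5,2.7,0.8,0],[0.6,3.4,1.1,0],[0.6,3.6,1.1,0],[0.6,3.7,1.1,0]]]'

```text
t: 34.6
tool_pos: [0.5145, 0.0394, 0.1177]
orientation: [-3.138, -0.071, -0.022]
force: [0.7, 0.4, -1.9]
opening: 0.0523
```

```bash
python3 - <<'E'
from h import *
inc(.5148,.0346,.0700,2.5)
E
```

```text
now [0.5145 0.0394 0.1177] head 2.60 t 34.60 -> inc [-0.06  0.49  4.77] turn 0.002 tiltz [ 0.014   0.0033 -0.9999]
```

Request:
play_rows --increments '[[[0,0.2,1.2,0],[0,0.4,2.5,0],[0,0.45,3.6,0],[0,0.48,4.1,0],[0,0.48,4.2,0]]]'

```text
t: 35.1
tool_pos: [0.5142, 0.0349, 0.0742]
orientation: [-3.138, -0.072, -0.018]
force: [0.2, -0.2, -1.7]
opening: 0.0522
```

```bash
python3 - <<'E'
from h import *
inc(.5148,.0346,.0695,2.5)
E
```

```text
now [0.5142 0.0349 0.0742] head 2.62 t 35.10 -> inc [0.05 0.03 0.47] turn 0.002 tiltz [ 0.0115  0.0034 -0.9999]
```

Request:
play_rows --increments '[[[0.03,0.03,0.2,0.002],[0.04,0.03,0.35,0.002],[0.05,0.03,0.45,0.002],[0.05,0.03,0.5,0.002],[0.05,0.03,0.5,0.002]]]'

```text
t: 35.6
tool_pos: [0.5149, 0.0346, 0.0694]
orientation: [-3.138, -0.068, -0.019]
force: [0.2, -0.5, -1.1]
opening: 0.0521
```

```bash
python3 - <<'E'
from h import *
inc(.5148,.0346,.0687,2.5); print(st()[0]["force"])
E
```

```text
now [0.5149 0.0346 0.0694] head 2.50 t 35.60 -> inc [-0.01 -0.    0.07] turn -0.000 tiltz [ 0.0119  0.0034 -0.9999]
[ 0.24635151 -0.45063995 -1.0763596 ]
```

Request:
play_rows --increments '[[[0,0,0.05,0],[0,0,0.07,0],[0,0,0.07,0]]]'

```text
t: 35.9
tool_pos: [0.5151, 0.0346, 0.0688]
orientation: [-3.138, -0.068, -0.019]
force: [0.0, 0.3, -0.3]
opening: 0.0516
```

Request:
play_rows --increments '[[[0,0,0,0],[0,0,0,0],[0,0,0,0],[0,0,0,0]]]' --jaw 8

```text
t: 36.3
tool_pos: [0.5152, 0.0346, 0.0689]
orientation: [-3.138, -0.068, -0.019]
force: [0.3, 0.2, -0.1]
opening: 0.0781
```

Request:
play_rows --increments '[[[0,0,-0.5,0],[0,0,-2.5,0],[0,0,-5.5,0],[0,0,-8.0,0],[0.2,-1,-9.0,0]]]' --jaw 9.3

```text
t: 36.8
tool_pos: [0.5173, 0.0439, 0.1624]
orientation: [-3.138, -0.067, -0.027]
force: [0.2, -0.2, 0.2]
opening: 0.093
```

```bash
python3 - <<'E'
from h import *
inc(.5689,.3106,.168,2.5)
E
```

```text
now [0.5173 0.0439 0.1624] head 2.43 t 36.80 -> inc [  6.3  -26.43  -0.39] turn -0.001 tiltz [ 0.017   0.003  -0.9999]
```

Request:
play_rows --increments '[[[1.1,-4.5,-0.3,0],[2.3,-9.5,-0.3,0],[3.5,-14.5,-0.3,0],[4.7,-19.5,-0.3,0],[5.7,-23.8,-0.3,0]]]'

```text
t: 37.3
tool_pos: [0.5636, 0.2869, 0.1661]
orientation: [-3.138, -0.067, -0.026]
force: [1.5, -0.9, 0.1]
opening: 0.0928
```

Request:
play_rows --increments '[[[0.5,-2,0,0],[0.6,-2.5,0.5,0],[0.6,-2.5,1.5,0],[0.6,-2.5,3,0],[0.6,-2.5,4.5,0]]]'

```text
t: 37.8
tool_pos: [0.5689, 0.3108, 0.1194]
orientation: [-3.139, -0.065, -0.024]
force: [-0.4, 0.4, -0.8]
opening: 0.0928
```

```bash
python3 - <<'E'
from h import *
inc(.5689,.3106,.0745,2.5)
E
```

```text
now [0.5689 0.3108 0.1194] head 2.36 t 37.80 -> inc [-0.07  0.03  4.49] turn -0.002 tiltz [ 0.0154  0.0022 -0.9999]
```

Request:
play_rows --increments '[[[-0.07,0,1.5,0],[-0.07,0,3,0],[-0.07,0,4.2,0],[-0.07,0,4.5,0],[-0.07,0,4.5,0]]]'

```text
t: 38.3
tool_pos: [0.5686, 0.3107, 0.0736]
orientation: [-3.139, -0.065, -0.023]
force: [0.3, 0.2, 0.7]
opening: 0.093
```

```bash
python3 - <<'E'
from h import *
inc(.5689,.3106,.0745,2.5)
E
```

```text
now [0.5686 0.3107 0.0736] head 2.36 t 38.30 -> inc [ 0.03  0.01 -0.09] turn -0.003 tiltz [ 0.0144  0.0018 -0.9999]
```

Request:
play_rows --increments '[[[0.03,0,-0.09,0],[0.03,0,-0.09,0],[0.03,0,-0.09,0],[0.03,0,-0.09,0],[0.03,0,-0.09,0]]]' --jaw 3.4

```text
t: 38.8
tool_pos: [0.569, 0.3108, 0.0748]
orientation: [-3.139, -0.065, -0.023]
force: [0.4, 0.4, 0.3]
opening: 0.0577
```

Request:
play_rows --increments '[[[0,0,0,0],[0,0,0,0],[0,0,0,0],[0,0,0,0]]]'

```text
t: 39.2
tool_pos: [0.569, 0.3108, 0.0749]
orientation: [-3.139, -0.065, -0.023]
force: [-0.4, -0.6, 1.8]
opening: 0.042
```

```bash
python3 - <<'E'
from h import *
inc(.5689,.3106,.0745,2.5)
E
```

```text
now [0.569  0.3108 0.0749] head 2.36 t 39.20 -> inc [-0.01  0.02  0.04] turn -0.002 tiltz [ 0.0147  0.002  -0.9999]
```

Request:
play_rows --increments '[[[0,0,-0.5,0],[0,0,-2,0],[0,0,-4,0],[0,0,-4.8,0],[0,0,-4.8,0]]]'

```text
t: 39.7
tool_pos: [0.5698, 0.3114, 0.1258]
orientation: [-3.137, -0.065, -0.03]
force: [0.7, -0.4, -0.7]
opening: 0.042
```

```bash
python3 - <<'E'
from h import *
inc(.5121,.103,.118,2.5)
E
```

```text
now [0.5698 0.3114 0.1258] head 2.36 t 39.70 -> inc [-6.63 20.59  0.59] turn -0.002 tiltz [ 0.0188  0.0039 -0.9998]
```

Request:
play_rows --increments '[[[-1.2,3.5,0,0],[-2.6,8,0,0],[-4.1,12.7,0,0],[-5.4,16.8,0,0],[-6.2,19.2,0,0]]]'

```text
t: 40.2
tool_pos: [0.5142, 0.1143, 0.123]
orientation: [-3.138, -0.062, -0.027]
force: [-0.4, -0.0, 0.9]
opening: 0.042
```

```bash
python3 - <<'E'
from h import *
inc(.5121,.0995,.115,2.5)
E
```

```text
now [0.5142 0.1143 0.123 ] head 2.28 t 40.20 -> inc [-0.28  1.47  0.8 ] turn -0.004 tiltz [ 0.0172  0.0029 -0.9998]
```

Request:
play_rows --increments '[[[-0.2,0.7,1,0],[-0.28,1.2,2.2,0],[-0.28,1.4,3.6,0],[-0.28,1.45,4.6,0],[-0.28,1.45,4.8,0]]]'

```text
t: 40.7
tool_pos: [0.5114, 0.1006, 0.0723]
orientation: [-3.138, -0.064, -0.021]
force: [-0.2, -0.6, -1.0]
opening: 0.0418
```

```bash
python3 - <<'E'
from h import *
inc(.5121,.0995,.0692,2.45)
E
```

```text
now [0.5114 0.1006 0.0723] head 2.34 t 40.70 -> inc [0.06 0.11 0.31] turn -0.002 tiltz [ 0.0134  0.0027 -0.9999]
```

Request:
play_rows --increments '[[[0.05,0.1,0.15,0],[0.06,0.11,0.25,0],[0.06,0.11,0.31,0],[0.06,0.11,0.34,0],[0.06,0.11,0.34,0]]]'

```text
t: 41.2
tool_pos: [0.5124, 0.0996, 0.0693]
orientation: [-3.138, -0.064, -0.022]
force: [0.2, -0.3, -1.0]
opening: 0.0417
```

```bash
python3 - <<'E'
from h import *
inc(.5121,.0995,.0686,2.45); print(st()[0]["force"])
E
```

```text
now [0.5124 0.0996 0.0693] head 2.34 t 41.20 -> inc [-0.03  0.01  0.07] turn -0.002 tiltz [ 0.0141  0.0028 -0.9999]
[ 0.20494354 -0.25827861 -0.97605984]
```

Request:
play_rows --increments '[[[-0.02,0,0.05,0],[-0.02,0,0.07,0],[-0.02,0,0.07,0]]]'

```text
t: 41.5
tool_pos: [0.5124, 0.0996, 0.0689]
orientation: [-3.138, -0.064, -0.023]
force: [-0.1, -0.9, 0.8]
opening: 0.0418
```

Request:
play_rows --increments '[[[0,0,0,0],[0,0,0,0],[0,0,0,0],[0,0,0,0],[0,0,0,0]]]' --jaw 8

```text
t: 42.0
tool_pos: [0.5124, 0.0996, 0.0689]
orientation: [-3.138, -0.064, -0.023]
force: [0.0, 0.7, 0.6]
opening: 0.0771
```

Request:
play_rows --increments '[[[0,0,-0.5,0],[0,0,-2.5,0],[0,0,-5.5,0],[0,0,-9.0,0],[0,-1,-12.0,0]]]' --jaw 9.3

```text
t: 42.5
tool_pos: [0.5104, 0.1086, 0.191]
orientation: [-3.139, -0.063, -0.024]
force: [0.4, 0.1, 0.9]
opening: 0.0927
```

Request:
play_rows --increments '[[[0,-4,0,0],[0,-9,0,0],[0,-14,0,0],[0,-19,0,0],[0,-24,0,0]]]'

```text
t: 43.0
tool_pos: [0.5006, 0.3504, 0.1921]
orientation: [-3.138, -0.062, -0.026]
force: [1.2, -0.4, 0.2]
opening: 0.0934
```

Request:
play_rows --increments '[[[-2,-4,0,0],[-4,-8,0,0],[-6,-12,0,0],[-6,-12,0,0],[-6,-12,0,0]]]'

```text
t: 43.5
tool_pos: [0.4352, 0.4686, 0.1914]
orientation: [-3.139, -0.066, -0.026]
force: [-0.1, -1.2, 0.2]
opening: 0.0929
```

```bash
python3 - <<'E'
from h import *; from plant import *
print(st()[0]["t"],st()[0]["tool_pos"])
for n in("top","scene"):
    p,d=read_camera(n); c=camera_params(n); cv2.imwrite(f"pics/{n}9.png",p)
    P0=cloud(c,np.load(f"pics/{n}0.npy")).reshape(-1,3);P1=cloud(c,d).reshape(-1,3)
    for nm,ylo,yhi in(("round",-.075,-.002),("square",.003,.069),("slim",.072,.13)):
        r=[]
        for P in(P0,P1):
            Q=P[(P[:,2]>.08)&(P[:,2]<.13)&(P[:,1]<yhi)&(P[:,1]>ylo)&(P[:,0]>.45)&(P[:,0]<.6)]
            a=cv2.minAreaRect(Q[:,:2].astype(np.float32)); r.append(Q.mean(0)); print(n,nm,len(Q),Q.mean(0).round(4),'ang %.1f'%a[2])
        print('   moved mm',((r[1]-r[0])*1000).round(1))
    for nm,b in(("shaker",(.74,.83,.13,.23,.03)),("tape",(.31,.44,-.06,.06,.035)),("brush",(.67,.91,-.13,-.02,.01))):
        m=[P[(P[:,0]>b[0])&(P[:,0]<b[1])&(P[:,1]>b[2])&(P[:,1]<b[3])&(P[:,2]>b[4])&(P[:,2]<.1)].mean(0) for P in(P0,P1)]
        print(n,nm,((m[1]-m[0])*1000).round(1))
E
```

```text
43.5 [0.43516454 0.46862712 0.19142999]
top round 516 [ 0.5143 -0.0318  0.105 ] ang 1.0
top round 515 [ 0.5166 -0.0318  0.1053] ang 0.6
   moved mm [2.3 0.  0.3]
top square 549 [0.5118 0.0349 0.0972] ang 3.5
top square 549 [0.5134 0.0348 0.097 ] ang 0.3
   moved mm [ 1.6 -0.1 -0.2]
top slim 294 [0.5092 0.098  0.1045] ang 46.6
top slim 297 [0.5098 0.0982 0.1044] ang 48.7
   moved mm [ 0.6  0.2 -0.1]
top shaker [ 0.  -0.1  0.1]
top tape [ 0.2  0.  -0.1]
top brush [-0.2 -0.   0.1]
scene round 371 [ 0.5281 -0.0272  0.0995] ang 39.5
scene round 362 [ 0.5306 -0.0276  0.0999] ang 37.9
   moved mm [ 2.5 -0.4  0.4]
scene square 376 [0.5232 0.0381 0.0935] ang 2.3
scene square 371 [0.5245 0.0382 0.0936] ang 3.1
   moved mm [1.4 0.1 0.1]
scene slim 253 [0.5215 0.1026 0.0989] ang 56.0
scene slim 249 [0.5224 0.1022 0.099 ] ang 35.0
   moved mm [ 0.9 -0.4  0.1]
scene shaker [-0.  -0.1 -0. ]
scene tape [-0.1 -0.3 -0.1]
scene brush [-0.5  0.2 -0. ]
```

View pics/top9.png

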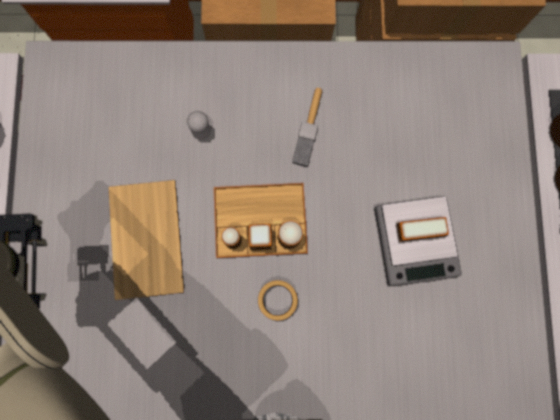

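View pics/scene9.png

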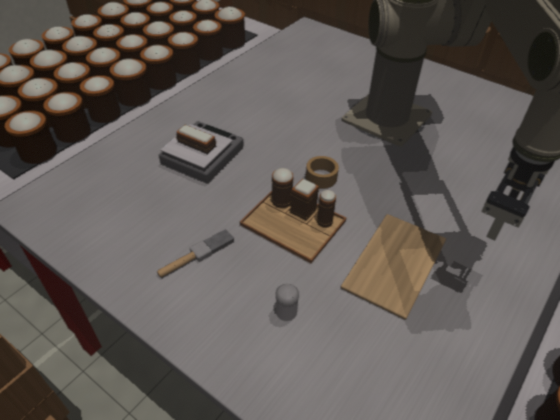

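Both pictures show the three cakes back in their row, at (232,237), (260,236) and (290,234) in the top view. The loaf is mid-pan, the bystanders are unmoved and the arm is clear. Handing in.

```bash
python3 - <<'E'
from plant import *
print(close_job())
E
```

```text
the job is handed in; nothing more can be done
None
```

The job is done and handed in at about 44 s of the 131 s allowed. I moved the slim, square and round cakes onto the board and set the loaf on the scale. Then I put the round, square and slim cakes back in the tray, all upright.

- **Cakes in the tray:** both cameras, comparing start and end, show shifts of about 2.4 mm (round), 1.5 mm (square) and 0.8 mm (slim), all in x. In y they are within 0.4 mm. The shifts probably come from the jaws centring on each cake at the first grip; I left them.
- **Square cake's angle:** it was released with the jaws at 2.5°, against my tray estimate of about 2.4–2.7°. The camera readings of its angle were noisy and disagreed: the top view gave 3.5° before and 0.3° after, the scene view 2.3° and 3.1°. By eye it looks parallel to the tray's sides.
- **Loaf:** the scene camera put it about 3 mm from the pan's centre just after release. It still lay mid-pan in the last pictures.
- **Bystanders:** the shaker, tape roll and brush show 0.5 mm or less of movement, which is within the noise.
- **Gripper tilt:** the gripper picked up a tilt of about 1° over the run, but the cakes stood flat after release.

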